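Uncap a light-meter sensor head and hold it home in the check station

ROBOT

A 6-joint arm with a two-finger parallel gripper is mounted at the origin on the work surface. World frame = base frame: x ahead of the robot, y to its left, z up, the work surface at z = 0. Lengths are in m, angles in rad, forces in N, time in s.
With the tool pointing down it reaches from about 0.425 to 0.95 m from the base axis. Payload 3.5 kg.
Tool frame: the origin (TCP) lies between the finger pads; the fingertips stand 22 mm ahead of it and the grasp point (between the pads) lies 3 mm ahead of it (ctrl.nose_length is the z of the fingertips in the tool frame, in m); z points along the fingers, y is the line along which they close (so a half turn about z gives the same grasp; the last joint's range is limited). The gripper opens to 85 mm and grips with 20 to 120 N. Pads are 22 mm wide; open, the fingers measure 114 mm over their backs; the gripper's body (76 mm by 85 mm) begins 54 mm behind the grasp point. The pads swing forward as they close: fully open they stand 13 mm farther back than shut.
Start: joints at [1.168, 0.286, 1.577, -0, 1.279, -0.15], TCP at [0.169, 0.654, 0.253] pointing down, gripper open.
Joint ranges: [-2.77, 2.77], [-0.9, 2.22], [0.21, 2.48], [-1.53, 4.67], [0.24, 2.81], [-2.84, 2.84]. Speed limits (rad/s): [2.79, 2.79, 3.14, 3.14, 3.14, 3.14].

INTERFACE

Orientations are given as a unit quaternion [x, y, z, w].
In Python, from plant import ctrl gives the robot as it stands. The module is installed in compiled form; this text tells all that it offers.
- The arm moves only by the tool send_rows, never from a script. Its argument "rows" is text: rows parted by semicolons, each of 7 numbers parted by spaces: the turn, a rotation vector about the tool's x, y, z in shares of pi rad (1.0 is pi rad), then the shift along the tool's x, y, z in shares of 600 mm (1.0 is 600 mm), then the opening, from -1 (shut) to 1 (fully open). A call has 1 to 8 rows; each row is the pose to reach, as a shift and turn from the pose commanded when the call began, along the tool's axes at that moment; what a row does not reach only later rows make up. A row lasts 1/8 s, in which the tool goes at most 62.5 mm and 10.7 degrees, less where a joint would pass 70% of its speed; a pose out of reach is approached as far as the arm can. Shift and turn numbers lie between -1 and 1, and a call with a number outside is refused. A call with a gripper value outside its range is refused whole. The fingers move at their own pace and stop on an object; "grip_force" is the grip in N (left out, the last holds). Time passes only in rows, so rows that repeat a pose let the fingers close. It gives the time, the measured TCP pose, the force, the opening and the grip force at its end, in the units of the state.
- ctrl.get_state(): the state, without advancing time (a new reading comes with each control period).
- ctrl.read_camera(name): name is "side" or "top"; returns a dict with "color" (480x640x3 uint8, red, green, blue), "fx", "fy", "cx", "cy" (pixels), "D" ([k1, k2, p1, p2, k3] as OpenCV has them; the pictures are not rectified), "extrinsics" (4x4, takes a point from world to camera coordinates). Camera axes: x right, y down, z forward; pixel columns grow to the right and rows downward; lengths in m; the calibration is good to about 2 mm. A picture is of the moment at which its call begins. There is no depth.
- ctrl.sign_off(): hands the job in; it is judged then, once.
Trained networks look in a picture, given as the dict that the camera call returned (one of the last four; its "shot" number tells which), for a name from the list of things; names that differ only in an ending like _2 or _b are one class to them, and where a whole thing is asked for, a point or a joint stands for the part that bears it (a point fixed in the world has none). Each returns a list of dicts, best first, with "p" (0 to 1); they miss things now and then, are a little off and sometimes report something else, mostly with a low value. They report only what shows in the picture. A call takes as long as a camera call. They do not tell look-alikes from the thing itself.
- ctrl.look_for(picture, target): "position" ([x, y, z] in m, in the coordinates of the camera as it stood for that picture, good to about 4 mm: the middle of the surface that is visible of it).
The state is a dict: "time": time; "qpos": joint angles; "dq": joint speeds; "joint_efforts": joint torques, N m; "eef_pos": TCP position; "tcp_rot": TCP orientation; "contact_force": force on the tool from outside, world axes, zero at the start; "wrist_torque": the same for the moment, N m; "opening": opening from 0.0 (shut) to 1.0 (fully open); "finger_force": force on a finger pad.
Only numpy, scipy, OpenCV 4.12 (cv2) and the standard library are available. Lean on these libraries where they do the work, as an engineer would, in place of code of your own. Each camera call takes 0.05 s, during which the arm holds its last target. There are 200 camera calls.

TASK

Take a check reading with the light-meter sensor head: lift the loose round cap off it and lower the cap, open side down, into the large round pocket of the accessory tray and leave it there; then pick up the head, lay it on the bed of the check station and push it, foot first, in under the hood until the foot has gone behind the lip and is fully home against the stop with the sprung plunger pushed in. The lamp runs only while the head is held in, so finish while still holding it there: keep the fingers on it and keep it pressed home, do not let go. Do not touch the white diffuser dome with the fingers and do not shift the other things on the bench.

Things in the scene. Friction and masses are not known exactly. Their poses are not given: they have to be found in the camera images.
- head: sensor head of a light meter, loose, 0.2 kg: grey block 104 (x) x 52 (y) x 26 (z) mm, origin at the centre of its underside, x to the foot, z up. Flat metal foot, 40 wide, 8 high, sticks out 14 mm at the lower front. Metal collar, 40 across, z 26 to 34 mm, at x = +30 mm; 12 mm thick socket stub at the rear. Grip it across y at x about -32 mm. Starts flat on the bench, cap on
- dome: white diffuser dome, 32 across and 6 mm high, fixed on the head's collar at x = +30 mm of the head; origin at the centre of its base, 34 mm above the head's underside. Hidden by the cap at the start. Not to be touched by the fingers
- cap: loose round black plastic cap with ribbed sides, 48 mm across, 24 mm high, closed on top (8 mm thick), open below (43 mm inside, 16 deep); origin at the centre of its open lower rim, z up when open side down. At the start it sits over the collar, its rim on the head's top, 26 mm above the bench; it comes straight up off with no resistance
- tray: grey accessory tray fixed on the bench, 130 (x) x 84 (y) x 20 (z) mm; origin at the centre of its underside. Has one large round pocket, 55 mm across and 7 mm deep, centred at x = -29 mm, y = 0, and two small ones, 30 mm across, at x = +36 mm
- pocket (a point): centre of the floor of the tray's large pocket, 13 mm above the bench and 7 mm below the tray's top; a cap standing in it shows 17 mm above the tray
- station: check station, fixed on the bench: origin on the bench under its bed, x the way the head is pushed in. Metal bed 90 wide, top 12 mm above the bench, from x = -80 mm. On it two rails, 6 high, 59 mm apart from x = +45 to +100 mm, flared to about 83 mm apart at x = +12 mm. White lamp housing behind, x = +130 to +190 mm, 140 wide, 157 high in all
- bed (a point): place to lay the head's origin before pushing: on the bed's top, centred, the foot then 6 mm clear of the hood (point is 134 mm short of home); axes as the station
- hood (a point): middle of the front lower edge of the grey hood over the bed's inner end: 44 mm above the bed, 56 above the bench, 62 mm short of home; axes as the station. The hood is 130 wide, reaches back to the housing, top 72 mm above the bench. The bare head fits under it, the cap would not
- lip (a point): middle of the front lower edge of the steel lip inside the hood: it runs across the bed, 11 mm above it, from 12 mm before the stop to the stop; the 8 mm high foot slides beneath it; axes as the station
- home (a point): where the middle of the foot tip's lower edge must come: on the bed's top (12 mm above the bench) at the stop face, centred; axes as the station. Head fully home: head origin 66 mm before this point, head's x along the station's x
- foot_tip (a point): middle of the lower edge of the foot's tip, at x = +66 mm of the head; axes as the head
- interlock (a joint): travel of the sprung interlock plunger in the stop, m: 0 out (10 mm brass pin standing 8 mm before the stop face), about 0.008 when the foot is home at the stop. Spring: 2.4 N at 0, 0.8 N per mm, so 9 N at home; it pushes the head back out if let go
- filter_ring: bystander: metal ring, 27 mm across, 12 high, standing in one of the tray's small pockets; origin at the centre of its underside
- cell: bystander: round battery cell standing on end, 26 mm across, 49 high; origin at the centre of its underside
- puck: bystander: round steel weight, 30 mm across, 10 high; origin at the centre of its underside
- meter: bystander: black hand-held meter lying on its back, 150 x 66 x 30 mm; origin at the centre of its underside
- hygrometer: bystander: white desk thermo-hygrometer standing upright, 28 x 110 x 80 mm; origin at the centre of its underside
- screwdriver: bystander: screwdriver lying on the bench; origin at its underside
- mouse: bystander: round black computer mouse, 60 mm across, 31 high; origin at the centre of its underside
There are look-alikes about, which are no part of the job. Leave any red or yellow look-alike of the cap alone.

How it is judged:
On the way, in this order (a step that is already met when the one before it is completed fails the run):
1. the cap is lifted clear of the sensor head in the fingers (z of cap in the frame of head above 0.045 m and contact force between the fingers and cap above 0.5 N and contact force between cap and head below 0.05 N), for 0.1 s.
2. the cap is lowered into the large pocket while still in the fingers (horizontal distance between cap and pocket below 0.006 m and z of cap in the frame of pocket below 0.006 m and contact force between the fingers and cap above 0.2 N), for 0.04 s.
3. the cap stands in the pocket, let go (horizontal distance between cap and pocket below 0.006 m and z of cap in the frame of pocket between -0.003 and 0.003 m and angle between cap's own z axis and vertical below 0.12 rad and contact force between the fingers and cap below 0.05 N), for 0.2 s.
At the end, for the whole second after the job is handed in: Cap open side down in the large pocket (6 mm of centre, on the floor within 3 mm), let go. Head flat on the bed, foot under the lip at the stop (3 mm along, 6 mm across, 0.1 rad), plunger in over 6 mm, fingers still on the head with over 4 N, at rest; filter ring still in its pocket (all of step 3 and contact force between the arm and cap below 0.05 N and value of joint interlock above 0.006 m and x of foot_tip in the frame of home between -0.003 and 0.003 m and y of foot_tip in the frame of home between -0.006 and 0.006 m and z of foot_tip in the frame of home between -0.003 and 0.004 m and angle between the x axis of head and the x axis of station, either way round below 0.1 rad and angle between head's own z axis and vertical below 0.08 rad and contact force between the fingers and head above 4 N and linear speed of head below 0.01 m/s and z of filter_ring in the frame of tray between 0.009 and 0.017 m and horizontal distance between filter_ring and tray below 0.06 m); the arm keeps its last pose, push and grip.
It fails at once if the fingers touch the white diffuser dome (contact force between the fingers and dome above 0.3 N).
It fails at once if another thing on the bench is shifted by more than 30 mm (distance of any of cell, puck, meter, hygrometer, screwdriver, mouse from where it was at the start of the episode above 0.03 m).
It also fails if it takes over 72 s, if anything falls off the work surface, if the arm or the gripper's body presses on something with over 40 N, if the wrist force passes 120 N, or if a joint passes its speed limit or range.

## Working session

There is one attempt and no reset: what is moved stays moved. The work goes in short steps, Python scripts to look and compute and a tool call to move; the robot and the scene stay as the last step left them, time stands still between calls to the robot, and variables do not carry over. Pictures are saved under pics/ and viewed, at most 10 in all, crops included, and the job is handed in when it is done.

Besides the shell and the picture viewer there is one more tool, called as a command line: name --argument value ..., lists and objects as JSON in quotes. send_rows: Moves the arm, as the interface text tells. Its arguments: {"type":"object","properties":{"rows":{"type":"string"},"grip_force":{"type":"number"}},"required":["rows"]}

```bash
mkdir -p pics; cat > h.py <<'E'
import numpy as np, cv2
from plant import ctrl
from scipy.spatial.transform import Rotation as R
def KD(p): return np.array([[p['fx'],0,p['cx']],[0,p['fy'],p['cy']],[0,0,1.]]),np.array(p['D'],float)
def proj(p,X):
    E=np.array(p['extrinsics']);K,D=KD(p)
    return cv2.projectPoints(np.atleast_2d(np.float64(X)),cv2.Rodrigues(E[:3,:3])[0],E[:3,3],K,D)[0].reshape(-1,2)
def toW(p,c):
    E=np.array(p['extrinsics']);return E[:3,:3].T@(np.array(c)-E[:3,3])
def ray(p,uv,z):
    E=np.array(p['extrinsics']);K,D=KD(p)
    n=cv2.undistortPoints(np.float64(uv).reshape(-1,1,2),K,D).reshape(-1,2)
    d=np.c_[n,np.ones(len(n))]@E[:3,:3];o=-E[:3,:3].T@E[:3,3]
    return o+d*((z-o[2])/d[:,2])[:,None]
def tri(ps,uvs):
    A=[];b=[]
    for p,uv in zip(ps,uvs):
        o=ray(p,uv,0)[0];o2=ray(p,uv,.1)[0];d=(o2-o)/np.linalg.norm(o2-o);M=np.eye(3)-np.outer(d,d);A.append(M);b.append(M@o)
    return np.linalg.solve(sum(A),sum(b))
def save(p,n,crop=None,s=1):
    im=p['color'][:,:,::-1]
    if crop: a,b,c,d=crop;im=im[b:d,a:c]
    cv2.imwrite('pics/'+n,cv2.resize(im,None,fx=s,fy=s,interpolation=cv2.INTER_CUBIC))
E
python3 - <<'E'
from h import *
np.set_printoptions(precision=4,suppress=True)
s=ctrl.get_state();print({k:np.round(v,3) for k,v in s.items()},ctrl.nose_length)
for n in('top','side'):
    p=ctrl.read_camera(n);save(p,n+'0.png');E=np.array(p['extrinsics']);print(n,-E[:3,:3].T@E[:3,3],E[2,:3])
    for t in('head','cap','tray','station','bed','hood','lip','home','pocket','foot_tip','filter_ring','cell','puck','meter','hygrometer','screwdriver','mouse'):
        try:
            for d in ctrl.look_for(p,t)[:4]:
                if d['p']>.2:
                    w=toW(p,d['position']);print(t,round(d['p'],2),w,proj(p,w)[0].round())
        except Exception as e: print(t,e)
E
```

```text
{'time': np.float64(0.0), 'qpos': array([ 1.168,  0.287,  1.578,  0.   ,  1.279, -0.15 ]), 'dq': array([-0.001,  0.   ,  0.004, -0.001,  0.001, -0.002]), 'joint_efforts': array([ -0.001, -40.597, -29.263,  -0.   ,   0.006,   0.   ]), 'eef_pos': array([0.169, 0.653, 0.252]), 'tcp_rot': array([ 0.126,  0.992, -0.001, -0.   ]), 'contact_force': array([ 0.036, -0.127,  0.482]), 'wrist_torque': array([ 0.032, -0.016, -0.018]), 'finger_force': np.float64(0.0), 'opening': np.float64(1.0)} 0.022
top [0.33   0.0268 1.2411] [ 0.1377 -0.0272 -0.9901]
head 0.56 [0.5382 0.2521 0.0254] [213. 227.]
cap 0.88 [0.6031 0.3669 0.0265] [168. 200.]
cap 0.82 [0.5855 0.269  0.0474] [206. 206.]
cap 0.8 [0.6178 0.1582 0.0248] [253. 197.]
cap 0.73 [0.6829 0.3442 0.0211] [180. 170.]
tray 0.68 [ 0.5014 -0.3002  0.0218] [434. 247.]
station 0.6 [0.6284 0.0101 0.0751] [312. 189.]
hood 0.77 [0.6271 0.0079 0.0756] [313. 190.]
lip 0.78 [0.6312 0.0122 0.0742] [311. 188.]
home 0.51 [ 0.5012 -0.2992  0.022 ] [434. 247.]
home 0.36 [0.625  0.0077 0.0733] [313. 191.]
pocket 0.74 [ 0.5045 -0.2979  0.0191] [433. 246.]
foot_ti
[... 846 characters left out ...]
] [373. 234.]
bed 0.87 [ 0.6418 -0.0123  0.0721] [373. 234.]
hood 0.68 [ 0.6442 -0.0146  0.0763] [375. 233.]
lip 0.92 [ 0.6366 -0.0138  0.0763] [372. 233.]
home 0.79 [ 0.6402 -0.0143  0.0735] [373. 234.]
pocket 0.55 [ 0.5    -0.3053  0.0256] [355. 344.]
filter_ring 0.48 [ 0.5447 -0.3     0.0276] [373. 338.]
filter_ring 0.38 [0.5378 0.2446 0.0279] [311. 196.]
cell 0.46 [ 0.4526 -0.1274  0.0319] [314. 289.]
puck 0.63 [0.4224 0.1132 0.0157] [282. 233.]
meter 0.74 [ 0.4205 -0.4982  0.0344] [346. 430.]
meter 0.66 [0.5038 0.5137 0.0595] [281. 143.]
hygrometer 0.94 [0.501  0.512  0.0613] [280. 143.]
screwdriver 0.63 [0.3005 0.4087 0.0212] [225. 179.]
mouse 0.98 [ 0.6278 -0.4691  0.026 ] [440. 395.]
```

View pics/top0.png

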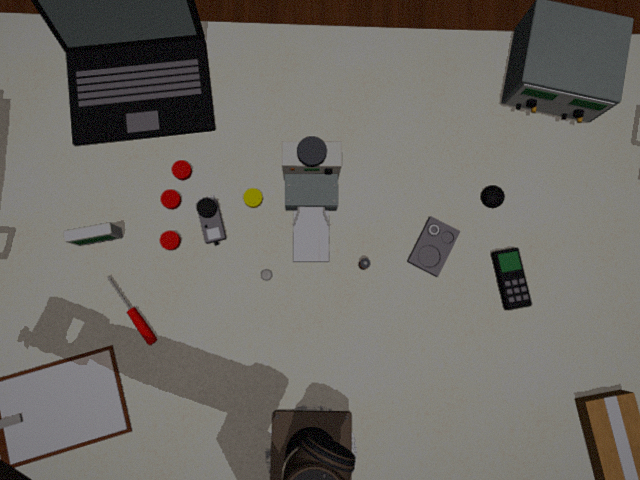

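```bash
python3 - <<'E'
from h import *
p=ctrl.read_camera('top')
a=p['color'][:,:,::-1];A=cv2.resize(a[150:280,140:340],None,fx=4,fy=4,interpolation=cv2.INTER_CUBIC)
cv2.imwrite('pics/topL.png',A)
cv2.imwrite('pics/topT.png',cv2.resize(a[200:290,380:490],None,fx=6,fy=6,interpolation=cv2.INTER_CUBIC))
E
```

```text
(no output)
```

View pics/topL.png

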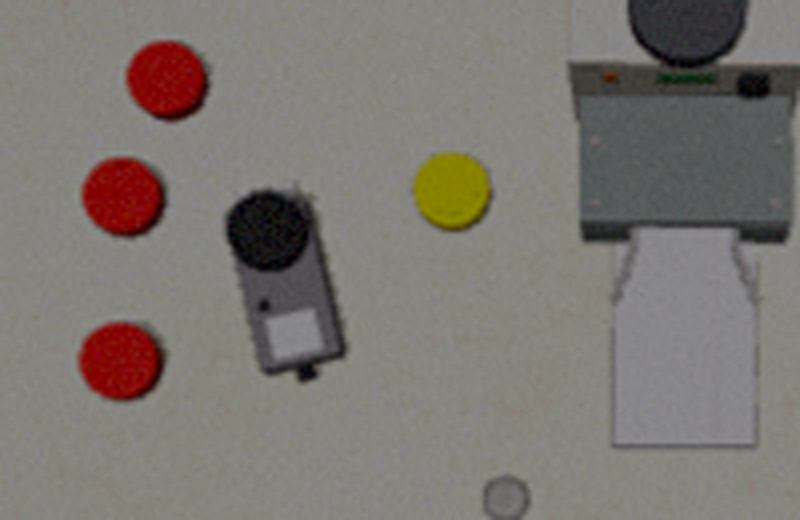

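View pics/topT.png

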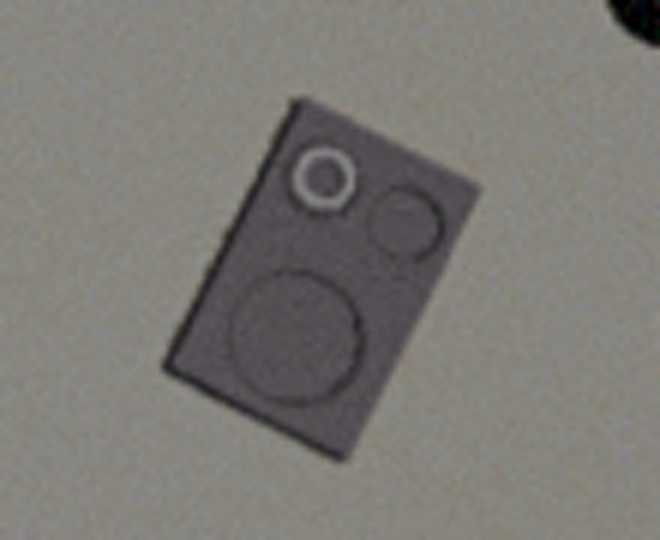

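View pics/side0.png

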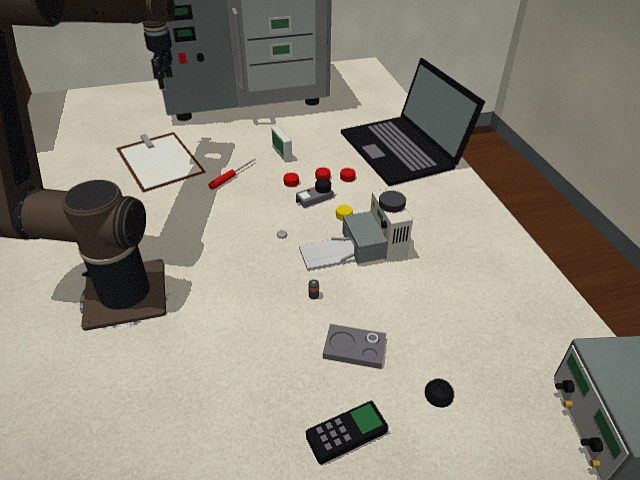

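Top view: the wanted black cap is at (207,207), sitting on the head (about (213,227), foot pointing up the picture). Things it could be taken for are the red caps at (181,170), (171,199) and (170,240), the yellow one at (253,197), the black mouse at (492,196) and the lamp knob at (312,151). The close crop confirms the black ribbed cap on the grey head. The tray is at (434,247) with its large pocket at about (429,256). The ring is in the small pocket at (434,229), and the bed is at (311,240).

```bash
cat >> h.py <<'E'
def capmask(p,box,thr=45):
    a,b,c,d=box;m=(p['color'][b:d,a:c].max(2)<thr).astype(np.uint8)
    n,l,st,ce=cv2.connectedComponentsWithStats(m)
    i=1+np.argmax(st[1:,4]);return ce[i]+[a,b],st[i]
th=np.linspace(0,2*np.pi,73)[:-1]
CYL=np.vstack([np.c_[.024*np.cos(th),.024*np.sin(th),np.full(72,z)] for z in(0,.024)])
def hullc(p,x):
    q=cv2.convexHull(np.float32(proj(p,CYL+x)));M=cv2.moments(q);return np.array([M['m10']/M['m00'],M['m01']/M['m00']])
def fitcap(ps,cs,x0):
    from scipy.optimize import least_squares
    r=least_squares(lambda x:np.concatenate([hullc(p,x)-c for p,c in zip(ps,cs)]),x0,x_scale=.01,diff_step=1e-3);return r.x,r.fun
E
python3 - <<'E'
from h import *
np.set_printoptions(precision=4,suppress=True)
t=ctrl.read_camera('top');s=ctrl.read_camera('side');print(t['fx'])
ct,st=capmask(t,(190,190,225,225));cs,ss=capmask(s,(305,170,335,195));print(ct,st,cs,ss)
print('cap',fitcap([t,s],[ct,cs],[.58,.26,.026]))
L=lambda P:(np.array(P)+.5)/4-.5+[140,150]
T=lambda P:(np.array(P)+.5)/6-.5+[380,200]
h=ray(t,L([[322,235],[343,350],[268,371],[303,362],[245,290]]),.026);print('head: R edge a, b, rearL, rear mid, Ledge',h,'yaw',np.degrees(np.arctan2(*(h[0]-h[1])[[1,0]])))
b=ray(t,L([[612,300],[612,445],[757,445],[757,300]]),.012);print('bed',b)
hd=ray(t,L([[580,222],[795,226],[580,96],[795,98]]),.072);print('hood',hd)
hq=ray(t,L([[583,240],[790,242]]),.056);print('hood low',hq)
k=ray(t,T([[303,98],[482,187],[345,460],[172,365]]),.020);print('tray',k,k.mean(0),'len',np.linalg.norm(np.diff(k,axis=0),axis=1))
print('pocket',ray(t,T([[297,338]]),.02),'ring',ray(t,T([[324,180]]),.025))
x=(k[0]+k[1]-k[2]-k[3])[:2];x/=np.linalg.norm(x);print('pocket from corners',k.mean(0)[:2]-.029*x)
E
```

```text
492.864020503768
[206.7367 207.5172] [  7   8  21  20 319] [322.7462 185.5076] [ 10   9  16  14 197]
cap (array([0.5817, 0.2671, 0.0317]), array([-0.0553,  0.3392,  0.4133, -0.0876]))
head: R edge a, b, rearL, rear mid, Ledge [[0.5852 0.2376 0.026 ]
 [0.5129 0.2214 0.026 ]
 [0.4987 0.2668 0.026 ]
 [0.5048 0.2456 0.026 ]
 [0.5491 0.2835 0.026 ]] yaw 12.651653668320776
bed [[ 0.551   0.056   0.012 ]
 [ 0.4589  0.0537  0.012 ]
 [ 0.4609 -0.0372  0.012 ]
 [ 0.5532 -0.0357  0.012 ]]
hood [[ 0.5876  0.0752  0.072 ]
 [ 0.5884 -0.055   0.072 ]
 [ 0.6659  0.0773  0.072 ]
 [ 0.6683 -0.0539  0.072 ]]
hood low [[ 0.5799  0.0737  0.056 ]
 [ 0.5819 -0.0532  0.056 ]]
tray [[ 0.5805 -0.292   0.02  ]
 [ 0.5441 -0.3673  0.02  ]
 [ 0.4276 -0.3076  0.02  ]
 [ 0.4657 -0.2356  0.02  ]] [ 0.5045 -0.3006  0.02  ] len [0.0837 0.1309 0.0814]
pocket [[ 0.4782 -0.2882  0.02  ]] ring [[ 0.5446 -0.2991  0.025 ]]
pocket from corners [ 0.4785 -0.2876]
```

```bash
cat > go.py <<'E'
import sys
from h import *
# usage: go.py x y z [tool-y yaw deg] -> rows numbers
s=ctrl.get_state();p=np.array(s['eef_pos']);r=R.from_quat(s['tcp_rot']);M=r.as_matrix()
a=list(map(float,sys.argv[1:]))
print('t',round(float(s['time']),2),'pos',p.round(4),'yawY',round(np.degrees(np.arctan2(M[1,1],M[0,1])),2),'tilt z',M[:,2].round(4),'F',np.round(s['contact_force'],1),'open',round(float(s['opening']),3),'ff',round(float(s['finger_force']),1))
if len(a)>=3: print('shift mm',(M.T@(np.array(a[:3])-p)*1000).round(1))
if len(a)==4:
    y=np.radians(a[3]);Y=np.array([np.cos(y),np.sin(y),0]);Z=np.array([0,0,-1.]);X=np.cross(Y,Z)
    print('rotvec deg',np.degrees((r.inv()*R.from_matrix(np.c_[X,Y,Z])).as_rotvec()).round(2))
E
python3 go.py .5815 .267 .12 75.5
```

```text
t 1.95 pos [0.1688 0.6535 0.2533] yawY 75.52 tilt z [-0.e+00 -1.e-04 -1.e+00] F [-0.   0.3 -0.2] open 0.999 ff 0.0
shift mm [-496.3 -271.   133.3]
rotvec deg [-0.    0.    0.02]
```

The rows are not in the units I measure in: shifts go in shares of 600 mm and turns go in shares of pi rad. I convert before sending: -496 mm is -0.8267, -271 mm is -0.4517.

send_rows --rows "0 0 0 -0.3333 -0.1833 0 1; 0 0 0 -0.6667 -0.3667 0.1 1; 0 0 0 -0.8267 -0.4517 0.1667 1; 0 0 0 -0.8267 -0.4517 0.2217 1; 0 0 0 -0.8267 -0.4517 0.2217 1; 0 0 0 -0.8267 -0.4517 0.2217 1; 0 0 0 -0.8267 -0.4517 0.2217 1; 0 0 0 -0.8267 -0.4517 0.2217 1"

```text
time: 2.95
eef_pos: [0.5244, 0.3202, 0.1435]
tcp_rot: [0.126, 0.992, 0.0, 0.0]
contact_force: [1.0, 0.3, 0.4]
opening: 1.002
finger_force: 0.0
```

send_rows --rows "0 0 0 0 0 0 1; 0 0 0 0 0 0 1; 0 0 0 0 0 0 1; 0 0 0 0 0 0 1; 0 0 0 0 0 0 1"

```text
time: 3.58
eef_pos: [0.5225, 0.3224, 0.1441]
tcp_rot: [0.125, 0.992, 0.0, 0.0]
contact_force: [0.3, -0.7, 0.3]
opening: 1.004
finger_force: 0.0
```

```bash
python3 go.py .5815 .267 .057 75.5; python3 - <<'E'
from h import *
s=ctrl.read_camera('side');t=ctrl.read_camera('top');save(t,'g1t.png')
a=s['color'][120:220,260:390,::-1];cv2.imwrite('pics/g1.png',cv2.resize(a,None,fx=6,fy=6,interpolation=cv2.INTER_CUBIC))
E
```

```text
t 3.58 pos [0.5225 0.3224 0.1441] yawY 75.6 tilt z [ 6.e-04  3.e-04 -1.e+00] F [ 0.3 -0.7  0.3] open 1.004 ff 0.0
shift mm [-70.9 -39.   87.1]
rotvec deg [0.02 0.03 0.1 ]
```

View pics/g1.png

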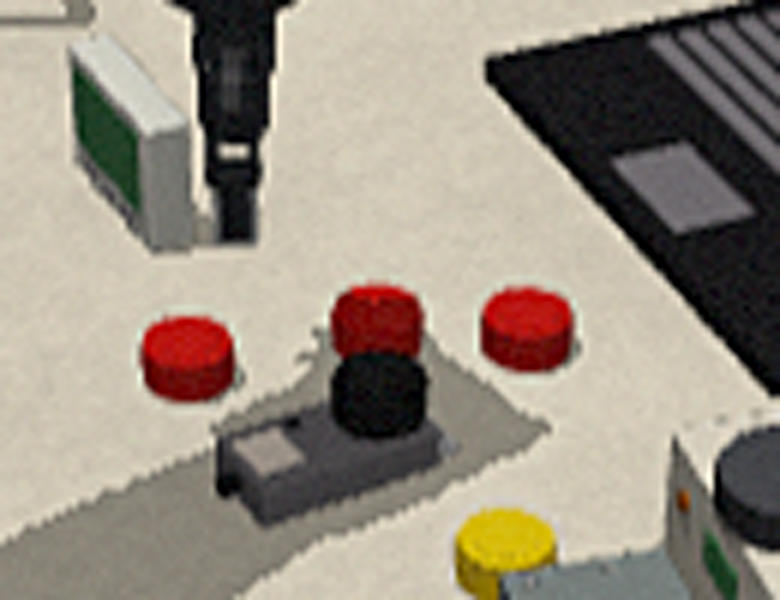

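Side crop: the gripper, at about (230,200), is still short of the black cap at (380,395) and is high and clear. Continuing.

send_rows --rows "0 0 0 -0.06 -0.0333 0 1; 0 0 0 -0.1183 -0.065 0.0333 1; 0 0 0 -0.1183 -0.065 0.0667 1; 0 0 0 -0.1183 -0.065 0.0667 1; 0 0 0 -0.1183 -0.065 0.0667 1"

```text
time: 4.3
eef_pos: [0.5813, 0.2669, 0.1038]
tcp_rot: [0.125, 0.992, 0.0, -0.0]
contact_force: [1.2, -0.4, 0.4]
opening: 0.999
finger_force: 0.0
```

```bash
python3 go.py .5815 .267 .057 75.5; python3 - <<'E'
from h import *
s=ctrl.read_camera('side')
a=s['color'][120:220,260:390,::-1];cv2.imwrite('pics/g2.png',cv2.resize(a,None,fx=6,fy=6,interpolation=cv2.INTER_CUBIC))
print(proj(s,[[.5815,.267,.05],[.5815,.267,.026]]))
E
```

```text
t 4.3 pos [0.5813 0.2669 0.1038] yawY 75.58 tilt z [-3.e-04  1.e-04 -1.e+00] F [ 1.2 -0.4  0.4] open 0.999 ff 0.0
shift mm [-0.2  0.1 46.8]
rotvec deg [ 0.   -0.02  0.08]
[[323.11627253 183.70909138]
 [323.0447557  190.16009491]]
```

View pics/g2.png

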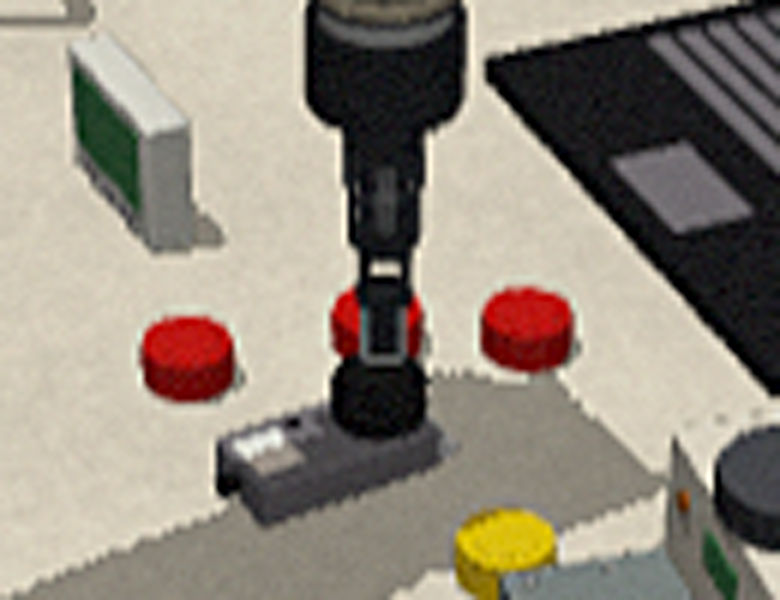

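The gripper sits over the cap: pad at crop column 384, cap at 378, about 1 px apart in the camera picture. Going down, gripping, and lifting.

Converted, 47 mm is 0.0783, 40 mm is 0.0667.

send_rows --rows "0 0 0 0 0 0.0333 1; 0 0 0 0 0 0.0667 1; 0 0 0 0 0 0.0783 1; 0 0 0 0 0 0.0783 1; 0 0 0 0 0 0.0783 -1; 0 0 0 0 0 0.0783 -1; 0 0 0 0 0 0.0783 -1; 0 0 0 0 0 0.0783 -1" --grip_force 30

```text
time: 5.35
eef_pos: [0.5831, 0.2666, 0.0581]
tcp_rot: [0.126, 0.992, 0.001, 0.001]
contact_force: [1.0, 1.5, 4.3]
opening: 0.544
finger_force: 31.1
```

send_rows --rows "0 0 0 0 0 0 -1; 0 0 0 0 0 0 -1; 0 0 0 0 0 0 -1; 0 0 0 0 0 0 -1"

```text
time: 5.85
eef_pos: [0.5831, 0.2666, 0.0581]
tcp_rot: [0.126, 0.992, 0.001, 0.001]
contact_force: [1.2, 1.8, 4.9]
opening: 0.544
finger_force: 31.3
```

Converted, -100 mm is -0.1667, -70 mm is -0.1167.

send_rows --rows "0 0 0 0 0 -0.025 -1; 0 0 0 0 0 -0.0667 -1; 0 0 0 0 0 -0.1167 -1; 0 0 0 0 0 -0.1667 -1; 0 0 0 0 0 -0.1667 -1; 0 0 0 0 0 -0.1667 -1"

```text
time: 6.6
eef_pos: [0.5809, 0.2656, 0.1551]
tcp_rot: [0.126, 0.992, -0.001, -0.001]
contact_force: [0.5, 0.3, -0.4]
opening: 0.546
finger_force: 31.2
```

```bash
python3 go.py .4785 -.288 .14 63; python3 - <<'E'
from h import *
np.set_printoptions(precision=4,suppress=True)
t=ctrl.read_camera('top');s=ctrl.read_camera('side')
for p in(t,s):
    for d in ctrl.look_for(p,'cap')[:5]:
        w=toW(p,d['position']);print(round(d['p'],2),w,proj(p,w)[0].round())
    print('eef',proj(p,[ctrl.get_state()['eef_pos']]))
a=t['color'][150:280,140:340,::-1];b=s['color'][110:240,250:400,::-1]
A=cv2.resize(a,None,fx=2,fy=4.5)[:, :400];A=cv2.resize(a[:,40:110],(380,585*1),interpolation=cv2.INTER_CUBIC);B=cv2.resize(b[:,20:110],(400,585),interpolation=cv2.INTER_CUBIC)
cv2.imwrite('pics/g3.png',np.hstack([A,B]))
E
```

```text
t 6.6 pos [0.5809 0.2656 0.1551] yawY 75.52 tilt z [-0.0028 -0.0011 -1.    ] F [ 0.5  0.3 -0.4] open 0.546 ff 31.2
shift mm [ -39.3 -561.5   16. ]
rotvec deg [-0.12 -0.13 12.52]
0.72 [0.6169 0.1579 0.0212] [253. 197.]
eef [[197.9382 197.9153]]
0.74 [0.6107 0.1569 0.0271] [343. 210.]
0.63 [ 0.6389 -0.0152  0.0699] [373. 235.]
0.62 [0.498  0.3519 0.0251] [290. 179.]
0.48 [0.568  0.2509 0.1413] [320. 162.]
0.43 [0.6029 0.353  0.0222] [322. 175.]
eef [[323.3924 154.2753]]
```

View pics/g3.png

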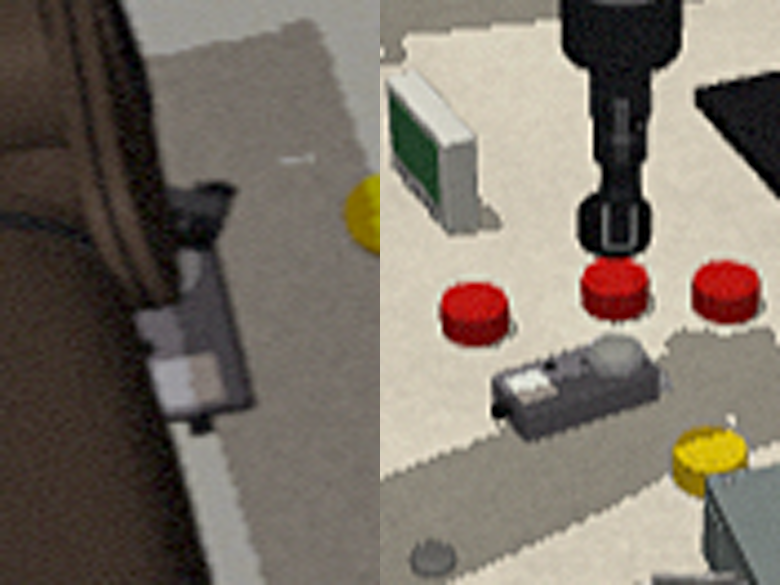

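The cap is in the fingers and clear of the head. In the side view the dome is bare at about (615,355) and the cap hangs at (614,230), slightly left of the finger centre at 620. Now moving over the tray.

Converted, -470 mm is -0.7833, -230 mm is -0.3833, 12.5 degrees is 0.0694.

send_rows --rows "0 0 0.0333 -0.0083 -0.0833 0 -1; 0 0 0.0694 -0.0167 -0.1833 0 -1; 0 0 0.0694 -0.025 -0.2833 0 -1; 0 0 0.0694 -0.0333 -0.3833 0 -1; 0 0 0.0694 -0.0417 -0.4833 0 -1; 0 0 0.0694 -0.05 -0.5833 0 -1; 0 0 0.0694 -0.0567 -0.6833 0 -1; 0 0 0.0694 -0.0617 -0.7833 0 -1"

```text
time: 7.8
eef_pos: [0.4993, -0.1999, 0.156]
tcp_rot: [0.233, 0.972, 0.0, -0.0]
contact_force: [0.6, -0.6, 0.5]
opening: 0.546
finger_force: 31.2
```

```bash
python3 go.py .4785 -.288 .12 63
```

```text
t 7.8 pos [ 0.4993 -0.1999  0.156 ] yawY 63.02 tilt z [-7.e-04  5.e-04 -1.e+00] F [ 0.6 -0.6  0.5] open 0.546 ff 31.2
shift mm [-21.4 -87.9  36. ]
rotvec deg [ 0.01 -0.05  0.02]
```

send_rows --rows "0 0 0 -0.0167 -0.075 0 -1; 0 0 0 -0.035 -0.1467 0.0167 -1; 0 0 0 -0.035 -0.1467 0.0667 -1; 0 0 0 -0.035 -0.1467 0.1267 -1; 0 0 0 -0.035 -0.1467 0.1267 -1; 0 0 0 -0.035 -0.1467 0.1267 -1"

```text
time: 8.55
eef_pos: [0.4795, -0.2864, 0.0813]
tcp_rot: [0.233, 0.972, -0.0, 0.0]
contact_force: [0.2, -0.2, 0.3]
opening: 0.547
finger_force: 31.2
```

```bash
python3 go.py .4785 -.288 .06 63; python3 - <<'E'
from h import *
np.set_printoptions(precision=4,suppress=True)
t=ctrl.read_camera('top');s=ctrl.read_camera('side')
e=np.array(ctrl.get_state()['eef_pos'])
for n,p in(('t',t),('s',s)):
    for d in ctrl.look_for(p,'cap')[:3]:
        w=toW(p,d['position']);print(n,round(d['p'],2),w,proj(p,w)[0].round())
    c=np.round(proj(p,[e])[0]).astype(int);print(c, proj(p,[e-[0,0,.019]]))
q=cv2.convexHull(np.float32(proj(s,CYL+e-[0,0,.031]))).reshape(-1,2);print('hull',q.min(0),q.max(0))
c=np.round(proj(s,[e-[0,0,.019]])[0]).astype(int)
m=s['color'].max(2)
for v in range(c[1]-22,c[1]+14,1):
    r=m[v,c[0]-25:c[0]+25].astype(int);k=np.where(r<75)[0]
    print(v,(k.min()+c[0]-25,k.max()+c[0]-25) if len(k) else None,end=' ')
A=cv2.resize(t['color'][215:285,395:465,::-1],(400,400),interpolation=cv2.INTER_CUBIC)
B=cv2.resize(s['color'][c[1]-35:c[1]+35,c[0]-35:c[0]+35,::-1],(400,400),interpolation=cv2.INTER_CUBIC);print(c)
cv2.imwrite('pics/g4.png',np.hstack([A,B]))
E
```

```text
t 8.55 pos [ 0.4795 -0.2864  0.0813] yawY 63.03 tilt z [ 5.e-04 -5.e-04 -1.e+00] F [ 0.2 -0.2  0.3] open 0.547 ff 31.2
shift mm [ 0.2 -1.8 21.3]
rotvec deg [-0.01  0.04  0.03]
t 0.66 [0.5041 0.3589 0.0251] [169. 239.]
t 0.63 [0.6837 0.3428 0.0223] [180. 169.]
t 0.58 [0.6041 0.3662 0.0281] [168. 199.]
[435 252] [[433.1134 253.0511]]
s 0.7 [0.6802 0.3368 0.0277] [347. 173.]
s 0.6 [ 0.4862 -0.2956  0.0761] [348. 328.]
s 0.17 [ 0.6708 -0.0341  0.0994] [388. 229.]
[345 323] [[344.4022 328.895 ]]
hull [333.262  316.7619] [355.7042 341.2478]
307 (np.int64(336), np.int64(353)) 308 (np.int64(336), np.int64(353)) 309 (np.int64(336), np.int64(352)) 310 (np.int64(336), np.int64(352)) 311 (np.int64(336), np.int64(352)) 312 (np.int64(336), np.int64(352)) 313 (np.int64(336), np.int64(352)) 314 (np.int64(336), np.int64(352)) 315 (np.int64(336), np.int64(351)) 316 (np.int64(335), np.int64(351)) 317 (np.int64(335), np.int64(351)) 318 (np.int64(335), np.int64(351)) 319 (np.int64(335), np.int64(351)) 320 (np.int64(334), np.int64(351)) 321 (np.int64(334), np.int64(352)) 322 (np.int64(334), np.int64(353)) 323 (np.int64(333), np.int64(353)) 324 (np.int64(333), np.int64(354)) 325 (np.int64(332), np.int64(354)) 326 (np.int64(332), np.int64(354)) 327 (np.int64(332), np.int64(354)) 328 (np.int64(332), np.int64(354)) 329 (np.int64(332), np.int64(354)) 330 (np.int64(332), np.int64(354)) 331 (np.int64(332), np.int64(354)) 332 (np.int64(333), np.int64(354)) 333 (np.int64(333), np.int64(353)) 334 (np.int64(333), np.int64(353)) 335 (np.int64(334), np.int64(353)) 336 (np.int64(334), np.int64(352)) 337 (np.int64(331), np.int64(352)) 338 (np.int64(330), np.int64(353)) 339 (np.int64(330), np.int64(353)) 340 (np.int64(330), np.int64(354)) 341 (np.int64(354), np.int64(354)) 342 None [344 329]
```

View pics/g4.png

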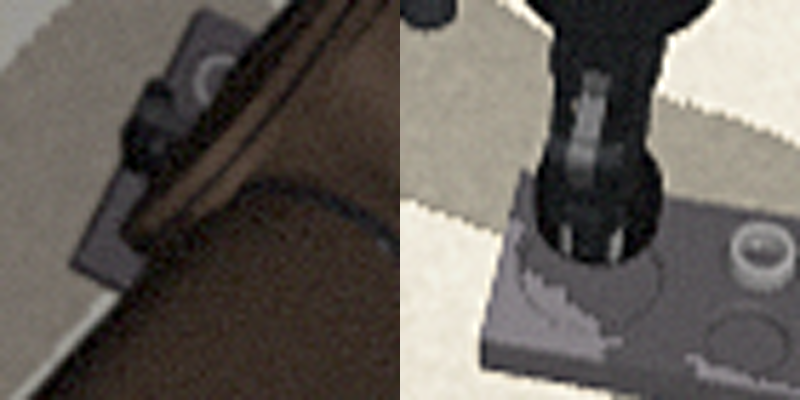

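Left (top view): the arm hides most of the tray. Right (side view): the cap centre is at crop x≈599 above the pocket ellipse, which runs from about 525 to 663 (mid 594). The ring is undisturbed at (765,257).

```bash
python3 - <<'E'
from h import *
np.set_printoptions(precision=4,suppress=True)
s=ctrl.read_camera('side');E=np.array(s['extrinsics']);print('right',E[0,:3])
P=np.array([.4785,-.288,.02]);C=np.c_[.0275*np.cos(th),.0275*np.sin(th),0*th]+P
q=proj(s,C);print('pocket hull',q.min(0),q.max(0),q.mean(0))
e=np.array(ctrl.get_state()['eef_pos']);X=np.array([-.891,.454,0])
for a in(0,.002,.0035):
    q=proj(s,CYL+e-[0,0,.031]+a*X);print(a,'cap',q.min(0),q.max(0))
# pocket edge profile rows
g=cv2.cvtColor(s['color'],cv2.COLOR_RGB2GRAY)
for v in(340,343,345,347): print(v,g[v,326:362])
for u in(338,342,346): print(u,g[342:368,u])
E
```

```text
right [ 0.968  -0.2508  0.0008]
pocket hull [330.816  331.9886] [355.4814 352.013 ] [343.149  341.9113]
0 cap [333.1006 316.8207] [355.5345 341.3013]
0.002 cap [332.2061 316.668 ] [354.6197 341.1389]
0.0035 cap [331.5356 316.5536] [353.934  341.0171]
340 [114 130 131 107  69  80  83  86  84  85  87  87  92  83  73  69  74  49
  52  75  81  73  76  94  91  84  83  75  56  77  92  88  83  86  86  83]
343 [121 132 131 115 100 134 135 138 117  74  77  85  83  79  85  87  89  86
  86  89  81  88  85  86  83  80  83  89  71  80  88  90  85  87  82  85]
345 [129 133 132 134 121 120 136 134 134 134 133 137  72  82  86  89  86  84
  90  83  83  85  85  83  81  94  86  82  72  91  75  88  82  89  87  85]
347 [125 129 129 133 130 117 107 122 135 132 129 134 136 113 116  81  84  83
  86  85  88  86  87  89  90  86  73  84  86  89  85  82  88  86  89  85]
338 [ 84  83  86  72 116 136 131 133 121 128 128 132 132 127  90  73  76  76
  58 171 240 238 231 232 232 233]
342 [ 81  89  85  86  81  84  81 118 137 139 132 133 134 136 121  85  76  78
  73  58 207 244 237 227 227 228]
346 [ 84  81  86  83  85  88  87  83  73  77  75 128 114  82  87  81  74  76
  71  70  97 135 217 231 226 229]
```

Converted, 33 mm is 0.055, 30 mm is 0.05.

send_rows --rows "0 0 0 -0.0017 -0.0033 0.0083 -1; 0 0 0 -0.0017 -0.0033 0.025 -1; 0 0 0 -0.0017 -0.0033 0.0417 -1; 0 0 0 -0.0017 -0.0033 0.05 -1; 0 0 0 -0.0017 -0.0033 0.055 -1; 0 0 0 -0.0017 -0.0033 0.055 -1"

```text
time: 9.55
eef_pos: [0.479, -0.2884, 0.0474]
tcp_rot: [0.233, 0.972, 0.0, -0.0]
contact_force: [-1.1, -0.1, 0.1]
opening: 0.545
finger_force: 31.2
```

```bash
python3 go.py .4796 -.2885 .045 63
```

```text
t 9.55 pos [ 0.479  -0.2884  0.0474] yawY 63.02 tilt z [-3.e-04  3.e-04 -1.e+00] F [-1.1 -0.1  0.1] open 0.545 ff 31.2
shift mm [-0.6  0.2  2.4]
rotvec deg [ 0.01 -0.02  0.02]
```

Converted, 2.5 mm is 0.0042, 2 mm is 0.0033.

send_rows --rows "0 0 0 0 0 0.0017 -1; 0 0 0 0 0 0.0033 -1; 0 0 0 0 0 0.0042 -1; 0 0 0 0 0 0.0042 -1"

```text
time: 10.05
eef_pos: [0.4791, -0.2885, 0.0452]
tcp_rot: [0.233, 0.972, -0.0, 0.0]
contact_force: [0.4, 0.3, 0.1]
opening: 0.55
finger_force: 31.2
```

Converted, 2 mm is 0.0033, 1 mm is 0.0017.

send_rows --rows "0 0 0 0 0 0.0017 -1; 0 0 0 0 0 0.0017 -1; 0 0 0 0 0 0.0033 -1; 0 0 0 0 0 0.0033 -1"

```text
time: 10.55
eef_pos: [0.4791, -0.2885, 0.045]
tcp_rot: [0.233, 0.972, 0.0, -0.001]
contact_force: [-4.9, 3.1, 10.0]
opening: 0.547
finger_force: 32.1
```

Converted, -1 mm is -0.0017.

send_rows --rows "0 0 0 0 0 -0.0017 -1; 0 0 0 0 0 -0.0017 0.5; 0 0 0 0 0 -0.0017 0.5; 0 0 0 0 0 -0.0017 0.5; 0 0 0 0 0 -0.0017 0.5"

```text
time: 11.18
eef_pos: [0.479, -0.2884, 0.0439]
tcp_rot: [0.233, 0.972, 0.0, -0.0]
contact_force: [-0.7, 0.6, 0.2]
opening: 0.751
finger_force: 0.0
```

Converted, 220 mm is 0.3667, 160 mm is 0.2667.

send_rows --rows "0 0 0 0 0 -0.0167 0.5; 0 0 0 0 0 -0.05 0.5; 0 0 0 0 0 -0.1 0.5; 0 0 0 0 0 -0.1667 0.5; 0 0 0 0 0 -0.2167 0.6; 0 0 0 0 0.1667 -0.2167 1; 0 0 0 0 0.2667 -0.2167 1; 0 0 0 0 0.3667 -0.2167 1"

```text
time: 12.18
eef_pos: [0.5652, -0.1201, 0.1766]
tcp_rot: [0.234, 0.972, -0.0, 0.002]
contact_force: [0.7, -0.9, -0.4]
opening: 0.999
finger_force: 0.0
```

```bash
python3 go.py .5 .05 .18 97; python3 - <<'E'
from h import *
np.set_printoptions(precision=4,suppress=True)
t=ctrl.read_camera('top');s=ctrl.read_camera('side')
np.savez('t1.npz',c=t['color'],s=s['color'])
P=np.array([.4785,-.288,.02])
for p,n in((t,'t'),(s,'s')):
    c=np.round(proj(p,[P])[0]).astype(int)
    try:
        q,st=capmask(p,(c[0]-20,c[1]-22,c[0]+20,c[1]+18),45);print(n,q,st,'pred',hullc(p,P-[0,0,.007]))
    except Exception as e: print(e)
    for k in ('cap','head','foot_tip','dome'):
        for d in ctrl.look_for(p,k)[:5]:
            w=toW(p,d['position']);print(n,k,round(d['p'],2),w,proj(p,w)[0].round())
E
```

```text
t 12.18 pos [ 0.5652 -0.1201  0.1766] yawY 62.97 tilt z [ 0.0031 -0.0013 -1.    ] F [ 0.7 -0.9 -0.4] open 0.999 ff 0.0
shift mm [135.4 121.8  -3.8]
rotvec deg [ -0.04   0.19 -34.03]
t [429.9263 255.0481] [ 11  12  21  19 312] pred [429.6403 255.5423]
t cap 0.89 [ 0.484  -0.2811  0.0385] [428. 253.]
t cap 0.67 [0.6046 0.3655 0.0276] [169. 199.]
t cap 0.62 [0.5057 0.3559 0.025 ] [170. 239.]
t cap 0.61 [0.6802 0.3419 0.0222] [180. 171.]
t cap 0.54 [0.6187 0.1588 0.0256] [252. 196.]
t head 0.74 [0.559  0.2562 0.0276] [212. 218.]
t foot_tip 0.91 [0.555  0.2549 0.0281] [212. 220.]
t foot_tip 0.39 [0.2981 0.4158 0.0254] [140. 324.]
t dome 0.47 [0.5809 0.2631 0.0375] [209. 209.]
s [342.5299 339.5746] [  9   9  22  22 402] pred [343.2345 340.5035]
s cap 0.74 [ 0.4761 -0.2931  0.0371] [343. 339.]
s cap 0.74 [0.6101 0.1554 0.0242] [343. 211.]
s cap 0.64 [0.5033 0.3499 0.0261] [292. 179.]
s cap 0.61 [0.6667 0.3359 0.0216] [343. 175.]
s cap 0.43 [0.6026 0.3556 0.0235] [322. 174.]
s head 0.63 [0.5467 0.2495 0.0311] [313. 194.]
s foot_tip 0.82 [0.5483 0.2484 0.0327] [314. 194.]
s dome 0.63 [0.5753 0.2671 0.045 ] [321. 185.]
```

The cap centroid matches the pocket prediction in both views, within 1 px. Next: an exact pose for the bare head and the station.

```bash
python3 - <<'E'
import numpy as np,cv2
a=np.load('t1.npz')['c'][:,:,::-1]
A=cv2.resize(a[192:250,192:235],None,fx=9,fy=9,interpolation=cv2.INTER_CUBIC)
B=cv2.resize(a[170:270,275:350],None,fx=5.22,fy=5.22,interpolation=cv2.INTER_CUBIC)
B=cv2.convertScaleAbs(B,alpha=1.4)
h=max(A.shape[0],B.shape[0]);A=cv2.copyMakeBorder(A,0,h-A.shape[0],0,0,0);B=cv2.copyMakeBorder(B,0,h-B.shape[0],0,0,0)
o=np.hstack([A,B]);cv2.imwrite('pics/h1.png',o);print(A.shape,B.shape)
E
```

```text
(522, 387, 3) (522, 392, 3)
```

View pics/h1.png

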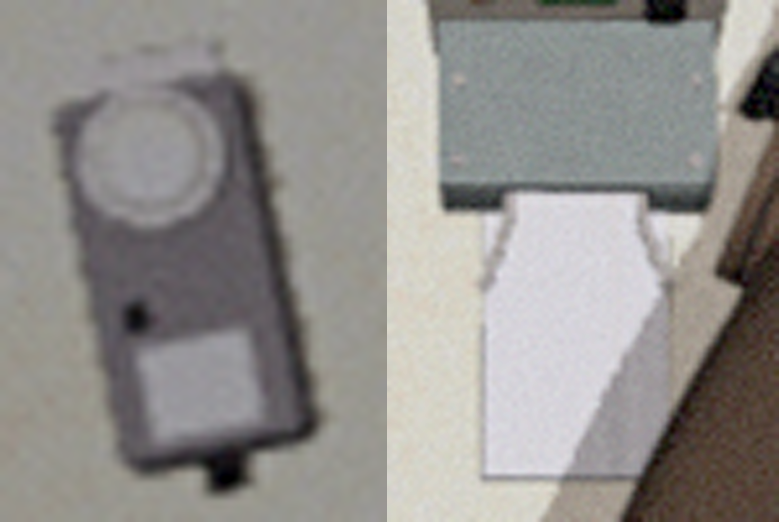

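```bash
python3 - <<'E'
from h import *
np.set_printoptions(precision=4,suppress=True)
t=ctrl.read_camera('top');s=ctrl.read_camera('side')
A=lambda P:(np.array(P)+.5)/9-.5+[192,192]
B=lambda P:(np.array(P)-[387,0]+.5)/5.22-.5+[275,170]
ang=lambda a,b:np.degrees(np.arctan2(*(b-a)[[1,0]]))
k=ray(t,A([[125,463],[58,112],[238,80],[293,435]]),.026);print('head top',k,k.mean(0),'L yaw',ang(k[0],k[1]),'R yaw',ang(k[3],k[2]),'rear',ang(k[3],k[0])-90,'front',ang(k[2],k[1])-90, np.linalg.norm(np.diff(k,axis=0),axis=1))
c=ray(t,A([[150,154]]),.034);print('collar',c)
f=ray(t,A([[100,52],[222,38]]),.008);print('foot tip',f,f.mean(0),ang(f[1],f[0])-90)
m=(k[0]+k[3])/2;print('yaw rear->collar',ang(m,c[0]),'rear->foot',ang(m,f.mean(0)),np.linalg.norm((f.mean(0)-m)[:2]))
b=ray(t,B([[482,478],[482,290],[670,290],[645,478]]),.012);print('bed',b,ang(b[0],b[1]))
hd=ray(t,B([[440,186],[717,186],[440,20],[720,20]]),.072);print('hood top',hd,ang(hd[1],hd[0])-90)
hl=ray(t,B([[443,210],[713,210]]),.056);print('hood low',hl)
E
```

```text
head top [[0.497  0.2696 0.026 ]
 [0.5949 0.2929 0.026 ]
 [0.6053 0.2438 0.026 ]
 [0.5059 0.2242 0.026 ]] [0.5508 0.2576 0.026 ] L yaw 13.389818088476089 R yaw 11.168458524835456 rear 11.021233829207901 front 11.957609960741323 [0.1006 0.0502 0.1013]
collar [[0.582  0.2655 0.034 ]]
foot tip [[0.6164 0.286  0.008 ]
 [0.6213 0.252  0.008 ]] [0.6189 0.269  0.008 ] 8.333521588273399
yaw rear->collar 12.979535448498938 rear->foot 10.674029476561925 0.11945828675586193
bed [[ 0.4582  0.0532  0.012 ]
 [ 0.5496  0.0556  0.012 ]
 [ 0.5519 -0.0356  0.012 ]
 [ 0.4599 -0.025   0.012 ]] 1.4824941740681183
hood top [[ 0.5873  0.0749  0.072 ]
 [ 0.5906 -0.0536  0.072 ]
 [ 0.6664  0.0771  0.072 ]
 [ 0.6701 -0.0539  0.072 ]] 1.4793074793100374
hood low [[ 0.5794  0.0738  0.056 ]
 [ 0.5826 -0.053   0.056 ]]
```

Left: the bare head, with collar at (150,153) and foot at the upper edge (100–222, about 45); its yaw comes out near 12°. Right: the bed midline, with hood front edge at row ≈210 and yaw ≈1.4°.

```bash
python3 go.py .5207 .2508 .12 102
```

```text
t 12.78 pos [ 0.5638 -0.1223  0.1742] yawY 62.92 tilt z [-1.e-04 -0.e+00 -1.e+00] F [-0.5  0.6  0.1] open 1.0 ff 0.0
shift mm [208.2 312.6  54.2]
rotvec deg [ -0.    -0.   -39.08]
```

Converted, 312 mm is 0.52, 208 mm is 0.3467, -39 degrees is -0.2167.

send_rows --rows "0 0 -0.0444 0.0417 0.0583 0 1; 0 0 -0.0889 0.0917 0.1333 0 1; 0 0 -0.1333 0.1417 0.2083 0 1; 0 0 -0.1778 0.1917 0.2833 0 1; 0 0 -0.2167 0.2417 0.3583 0 1; 0 0 -0.2167 0.2917 0.4367 0 1; 0 0 -0.2167 0.3467 0.52 0.0333 1; 0 0 -0.2167 0.3467 0.52 0.0667 1"

```text
time: 13.78
eef_pos: [0.5198, 0.2542, 0.134]
tcp_rot: [-0.107, 0.994, 0.0, 0.001]
contact_force: [0.0, -0.5, -0.6]
opening: 0.998
finger_force: 0.0
```

send_rows --rows "0 0 0 0 0 0 1; 0 0 0 0 0 0 1; 0 0 0 0 0 0 1"

```text
time: 14.15
eef_pos: [0.5214, 0.25, 0.1353]
tcp_rot: [-0.104, 0.995, 0.0, 0.001]
contact_force: [-0.3, 0.2, 0.4]
opening: 1.001
finger_force: 0.0
```

```bash
python3 go.py .5207 .2508 .032 102
```

```text
t 14.15 pos [0.5214 0.25   0.1353] yawY 101.89 tilt z [ 1.9e-03  4.0e-04 -1.0e+00] F [-0.3  0.2  0.4] open 1.001 ff 0.0
shift mm [  0.7   0.9 103.3]
rotvec deg [ 0.    0.11 -0.11]
```

Converted, 103 mm is 0.1717, 95 mm is 0.1583.

send_rows --rows "0 0 0 0.0017 0.0017 0.0667 1; 0 0 0 0.0017 0.0017 0.125 1; 0 0 0 0.0017 0.0017 0.1583 1; 0 0 0 0.0017 0.0017 0.1717 1; 0 0 0 0.0017 0.0017 0.1717 1; 0 0 0 0.0017 0.0017 0.1717 1"

```text
time: 14.9
eef_pos: [0.5203, 0.2522, 0.0326]
tcp_rot: [-0.105, 0.995, 0.0, 0.001]
contact_force: [0.4, 0.8, 0.6]
opening: 0.997
finger_force: 0.0
```

send_rows --rows "0 0 0 0 0 0 -1; 0 0 0 0 0 0 -1; 0 0 0 0 0 0 -1; 0 0 0 0 0 0 -1; 0 0 0 0 0 0 -1; 0 0 0 0 0 0 -1" --grip_force 60

```text
time: 15.65
eef_pos: [0.52, 0.2521, 0.0323]
tcp_rot: [-0.105, 0.994, 0.0, 0.001]
contact_force: [0.4, -0.4, 6.0]
opening: 0.592
finger_force: 63.5
```

```bash
python3 go.py
```

```text
t 15.65 pos [0.52   0.2521 0.0323] yawY 102.03 tilt z [ 1.9e-03  4.0e-04 -1.0e+00] F [ 0.4 -0.4  6. ] open 0.592 ff 63.5
```

Converted, -70 mm is -0.1167, -40 mm is -0.0667.

send_rows --rows "0 0 0 0 0 -0.025 -1; 0 0 0 0 0 -0.0667 -1; 0 0 0 0 0 -0.1167 -1; 0 0 0 0 0 -0.1167 -1"

```text
time: 16.15
eef_pos: [0.5206, 0.2523, 0.1037]
tcp_rot: [-0.105, 0.995, 0.001, 0.003]
contact_force: [-0.2, 0.4, -2.5]
opening: 0.592
finger_force: 62.7
```

```bash
python3 go.py .472 .0083 .1 91.4
```

```text
t 16.15 pos [0.5206 0.2523 0.1037] yawY 102.02 tilt z [ 0.0051  0.0015 -1.    ] F [-0.2  0.4 -2.5] open 0.592 ff 62.7
shift mm [  98.4 -228.6    3.1]
rotvec deg [ 0.05  0.3  10.62]
```

Converted, -229 mm is -0.3817, -175 mm is -0.2917, 10.6 degrees is 0.0589.

send_rows --rows "0 0 0.0111 0.0333 -0.0667 0 -1; 0 0 0.0222 0.0667 -0.1417 0 -1; 0 0 0.0333 0.1 -0.2167 0 -1; 0 0 0.0444 0.1333 -0.2917 0 -1; 0 0 0.0589 0.1633 -0.3817 0 -1; 0 0 0.0589 0.1633 -0.3817 0 -1; 0 0 0.0589 0.1633 -0.3817 0 -1; 0 0 0.0589 0.1633 -0.3817 0 -1"

```text
time: 17.15
eef_pos: [0.4705, 0.0085, 0.1005]
tcp_rot: [-0.013, 1.0, 0.0, -0.001]
contact_force: [0.1, 0.5, -2.2]
opening: 0.594
finger_force: 63.1
```

```bash
python3 go.py .472 .0083 .05 91.4; python3 - <<'E'
from h import *
np.set_printoptions(precision=4,suppress=True)
t=ctrl.read_camera('top');s=ctrl.read_camera('side')
e=np.array(ctrl.get_state()['eef_pos'])
for p,n in((t,'t'),(s,'s')):
    for k in ('head','dome','foot_tip'):
        for d in ctrl.look_for(p,k)[:2]:
            w=toW(p,d['position']);print(n,k,round(d['p'],2),w,w-e,proj(p,w)[0].round())
# predicted: head frame at e + 32mm x, bottom e-.0323
y=np.radians(1.4);X=np.array([np.cos(y),np.sin(y),0]);Y=np.array([-np.sin(y),np.cos(y),0]);O=e-[0,0,.0323]+.032*X
pt=lambda x,yy,z:O+x*X+yy*Y+[0,0,z]
pred=[pt(66,0,8),pt(66,20,8),pt(66,-20,8),pt(52,26,26),pt(52,-26,26),pt(30,0,40)]if 0 else [pt(.066,.02,.008),pt(.066,-.02,.008),pt(.052,.026,.026),pt(.052,-.026,.026),pt(.03,0,.034)]
o=[]
for p,w in((t,80),(s,60)):
    q=proj(p,pred);print(q);c=np.round(q.mean(0)).astype(int);print(c)
    im=p['color'][:,:,::-1][c[1]-30:c[1]+30,c[0]-30:c[0]+30];im=cv2.resize(im,(400,400),interpolation=cv2.INTER_CUBIC)
    for u in q: cv2.circle(im,tuple(np.round((u-c+30.5)*400/60-.5).astype(int)),2,(0,0,255),-1)
    o.append(im)
cv2.imwrite('pics/p1.png',np.hstack(o))
E
```

```text
t 17.15 pos [0.4705 0.0085 0.1005] yawY 91.51 tilt z [-1.3e-03  5.0e-04 -1.0e+00] F [ 0.1  0.5 -2.2] open 0.594 ff 63.1
shift mm [-1.6 -0.3 50.5]
rotvec deg [ 0.03 -0.08  0.11]
t head 0.47 [0.5686 0.0007 0.0751] [ 0.0978 -0.0079 -0.0257] [315. 213.]
t head 0.16 [ 0.4545 -0.1257  0.0469] [-0.0162 -0.1343 -0.0539] [366. 263.]
t foot_tip 0.42 [0.5649 0.0029 0.0768] [ 0.0942 -0.0057 -0.024 ] [314. 215.]
s head 0.94 [ 0.512  -0.005   0.0971] [ 0.0413 -0.0136 -0.0037] [325. 233.]
s dome 0.54 [ 0.5438 -0.301   0.0259] [ 0.073  -0.3096 -0.0749] [373. 339.]
s foot_tip 0.78 [ 0.5214 -0.0045  0.097 ] [ 0.0506 -0.0131 -0.0038] [328. 232.]
s foot_tip 0.68 [ 0.6465 -0.0154  0.075 ] [ 0.1758 -0.024  -0.0258] [375. 233.]
[[302.7251 213.0484]
 [319.3422 213.0628]
 [300.2041 217.3289]
 [322.1712 217.3419]
 [311.2918 225.9027]]
[311 217]
[[341.6194 226.651 ]
 [346.41   236.2536]
 [336.05   220.9262]
 [342.2084 233.4251]
 [331.01   226.2217]]
[339 229]
```

View pics/p1.png

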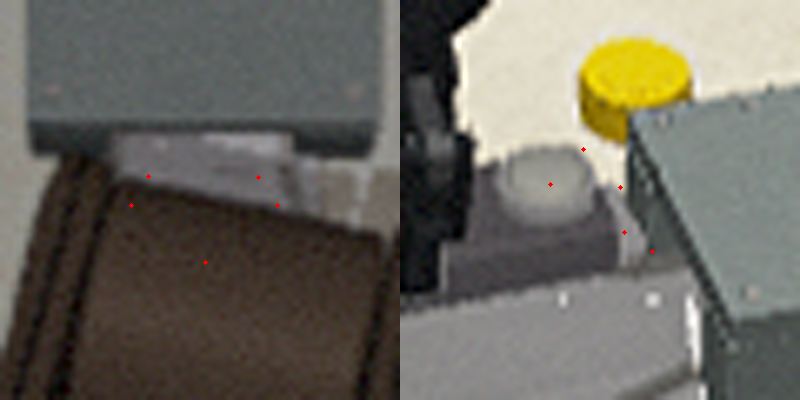

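Side half: predicted collar (550,184) and corner (625,232) lie on the seen dome and head front to within 1 px, so the head is in hand as assumed. Lowering onto the bed.

send_rows --rows "0 0 0 0 0 0.025 -1; 0 0 0 0 0 0.0583 -1; 0 0 0 0 0 0.08 -1; 0 0 0 0 0 0.09 -1; 0 0 0 0 0 0.0925 -1; 0 0 0 0 0 0.0925 -1"

```text
time: 18.3
eef_pos: [0.4714, 0.0073, 0.046]
tcp_rot: [-0.012, 1.0, -0.0, 0.0]
contact_force: [-0.1, -1.4, -2.3]
opening: 0.585
finger_force: 63.2
```

```bash
python3 go.py .5 .009 .0443 91.4
```

```text
t 18.3 pos [0.4714 0.0073 0.046 ] yawY 91.42 tilt z [ 9.e-04 -2.e-04 -1.e+00] F [-0.1 -1.4 -2.3] open 0.585 ff 63.2
shift mm [-28.6   1.    1.8]
rotvec deg [-0.01  0.05  0.02]
```

Converted, 2 mm is 0.0033, 1.5 mm is 0.0025.

send_rows --rows "0 0 0 0 0 0.0017 -1; 0 0 0 0 0.0017 0.0025 -1; 0 0 0 0 0.0017 0.0033 -1; 0 0 0 0 0.0017 0.0033 -1"

```text
time: 18.8
eef_pos: [0.4713, 0.0084, 0.0443]
tcp_rot: [-0.012, 1.0, -0.0, 0.0]
contact_force: [-2.8, 1.2, 4.7]
opening: 0.59
finger_force: 63.8
```

Converted, -50 mm is -0.0833, -44 mm is -0.0733.

send_rows --rows "0 0 0 -0.0083 0 0 -1; 0 0 0 -0.02 0 0 -1; 0 0 0 -0.0333 0 0 -1; 0 0 0 -0.0467 0 0 -1; 0 0 0 -0.06 0 0 -1; 0 0 0 -0.0733 0 0 -1; 0 0 0 -0.0833 0 0 -1; 0 0 0 -0.0833 0 0 -1"

```text
time: 19.8
eef_pos: [0.5217, 0.0095, 0.0443]
tcp_rot: [-0.012, 1.0, -0.0, 0.001]
contact_force: [-1.9, -0.4, 3.6]
opening: 0.593
finger_force: 63.9
```

```bash
python3 go.py .545 .0105 .0443 91.4
```

```text
t 19.8 pos [0.5217 0.0095 0.0443] yawY 91.43 tilt z [ 1.5e-03 -4.0e-04 -1.0e+00] F [-1.9 -0.4  3.6] open 0.593 ff 63.9
shift mm [-23.3   0.4   0.1]
rotvec deg [-0.03  0.08  0.03]
```

No side contact with the rails. Continuing slowly to the plunger.

Converted, -17 mm is -0.0283, -15 mm is -0.025.

send_rows --rows "0 0 0 -0.0067 0 0 -1; 0 0 0 -0.0133 0 0 -1; 0 0 0 -0.02 0 0 -1; 0 0 0 -0.025 0 0 -1; 0 0 0 -0.0283 0 0 -1; 0 0 0 -0.0283 0 0 -1"

```text
time: 20.55
eef_pos: [0.5373, 0.01, 0.0443]
tcp_rot: [-0.013, 1.0, -0.0, -0.001]
contact_force: [-5.5, -0.0, 7.3]
opening: 0.596
finger_force: 64.3
```

send_rows --rows "0 0 0 -0.0033 0 0 -1; 0 0 0 -0.0067 0 0 -1; 0 0 0 -0.0067 0 0 -1; 0 0 0 -0.0067 0 0 -1"

```text
time: 21.05
eef_pos: [0.5413, 0.0102, 0.0443]
tcp_rot: [-0.013, 1.0, -0.0, -0.001]
contact_force: [-5.9, 0.0, 8.5]
opening: 0.592
finger_force: 64.3
```

Converted, -3 mm is -0.005, -1.5 mm is -0.0025.

send_rows --rows "0 0 0 -0.0025 0 0 -1; 0 0 0 -0.005 0 0 -1; 0 0 0 -0.005 0 0 -1; 0 0 0 -0.005 0 0 -1"

```text
time: 21.55
eef_pos: [0.5434, 0.0102, 0.0443]
tcp_rot: [-0.013, 1.0, -0.0, -0.002]
contact_force: [-8.4, -0.6, 10.8]
opening: 0.59
finger_force: 64.6
```

Converted, -3 mm is -0.005, -1.5 mm is -0.0025.

send_rows --rows "0 0 0 -0.0025 0 0 -1; 0 0 0 -0.005 0 0 -1; 0 0 0 -0.005 0 0 -1; 0 0 0 -0.005 0 0 -1"

```text
time: 22.05
eef_pos: [0.545, 0.0102, 0.0443]
tcp_rot: [-0.013, 1.0, -0.0, -0.005]
contact_force: [-12.7, -1.4, 14.8]
opening: 0.59
finger_force: 65.0
```

Converted, -3 mm is -0.005, -2 mm is -0.0033.

send_rows --rows "0 0 0 -0.0017 0 -0.0008 -1; 0 0 0 -0.0033 0 -0.0017 -1; 0 0 0 -0.005 0 -0.0017 -1; 0 0 0 -0.005 0 -0.0017 -1"

```text
time: 22.55
eef_pos: [0.5471, 0.0104, 0.0443]
tcp_rot: [-0.013, 1.0, 0.0, -0.006]
contact_force: [-13.0, -1.3, 11.3]
opening: 0.592
finger_force: 64.6
```

```bash
python3 go.py
```

```text
t 22.55 pos [0.5471 0.0104 0.0443] yawY 91.45 tilt z [-0.0114 -0.     -0.9999] F [-13.   -1.3  11.3] open 0.592 ff 64.6
```

send_rows --rows "0 0 0 -0.0017 0 -0.0005 -1; 0 0 0 -0.0033 0 -0.0008 -1; 0 0 0 -0.005 0 -0.0008 -1; 0 0 0 -0.005 0 -0.0008 -1"

```text
time: 23.05
eef_pos: [0.5491, 0.0105, 0.0443]
tcp_rot: [-0.013, 1.0, 0.0, -0.007]
contact_force: [-13.7, -2.1, 11.8]
opening: 0.592
finger_force: 64.6
```

Converted, -3 mm is -0.005, -2 mm is -0.0033.

send_rows --rows "0 0 0 -0.0017 0 0 -1; 0 0 0 -0.0033 0 -0.0008 -1; 0 0 0 -0.005 0 -0.0008 -1; 0 0 0 -0.005 0 -0.0008 -1"

```text
time: 23.55
eef_pos: [0.5512, 0.0106, 0.0443]
tcp_rot: [-0.013, 1.0, 0.0, -0.008]
contact_force: [-16.9, -2.5, 12.2]
opening: 0.59
finger_force: 64.5
```

```bash
python3 go.py; python3 - <<'E'
from h import *
s=ctrl.read_camera('side');t=ctrl.read_camera('top')
for k in('interlock','head','cap','cell'):
  for p in(s,t):
    for d in ctrl.look_for(p,k)[:2]: print(k,round(d['p'],2),toW(p,d['position']).round(4))
E
```

```text
t 23.55 pos [0.5512 0.0106 0.0443] yawY 91.44 tilt z [-1.640e-02  2.000e-04 -9.999e-01] F [-16.9  -2.5  12.2] open 0.59 ff 64.5
interlock 0.56 [ 0.5422 -0.0014  0.0388]
interlock 0.52 [ 0.6549 -0.022   0.0748]
head 0.52 [ 0.5403 -0.0024  0.0365]
head 0.47 [0.5019 0.4889 0.0219]
cap 0.77 [ 0.4765 -0.2957  0.0375]
cap 0.61 [0.5014 0.3498 0.0239]
cap 0.83 [ 0.4816 -0.2826  0.0396]
cap 0.78 [0.5047 0.3584 0.0265]
cell 0.62 [ 0.4548 -0.1291  0.0359]
cell 0.17 [0.2975 0.4112 0.0168]
cell 0.58 [ 0.4526 -0.1249  0.0464]
```

Converted, -3 mm is -0.005, -2 mm is -0.0033.

send_rows --rows "0 0 0 -0.0017 0 0 -1; 0 0 0 -0.0033 0 -0.0003 -1; 0 0 0 -0.005 0 -0.0003 -1; 0 0 0 -0.005 0 -0.0003 -1"

```text
time: 24.55
eef_pos: [0.5519, 0.0111, 0.0442]
tcp_rot: [-0.014, 1.0, 0.001, -0.012]
contact_force: [-23.4, -1.1, 16.3]
opening: 0.59
finger_force: 65.0
```

Converted, -3 mm is -0.005, -2 mm is -0.0033.

send_rows --rows "0 0 0 -0.0017 0 0 -1; 0 0 0 -0.0033 0 -0.0003 -1; 0 0 0 -0.005 0 -0.0003 -1; 0 0 0 -0.005 0 -0.0003 -1"

```text
time: 25.05
eef_pos: [0.5522, 0.0113, 0.0441]
tcp_rot: [-0.015, 1.0, 0.001, -0.016]
contact_force: [-29.8, -2.5, 23.3]
opening: 0.587
finger_force: 65.7
```

The force now rises with no further travel after about 9 mm of spring travel, so the head is at the stop. Easing off some over-push while keeping it pressed home.

Converted, 3 mm is 0.005, 2 mm is 0.0033.

send_rows --rows "0 0 0 0.0033 0 -0.0008 -1; 0 0 0 0.005 0 -0.0017 -1; 0 0 0 0.005 0 -0.0017 -1; 0 0 0 0.005 0 -0.0017 -1; 0 0 0 0.005 0 -0.0017 -1; 0 0 0 0.005 0 -0.0017 -1"

```text
time: 25.8
eef_pos: [0.552, 0.0117, 0.0442]
tcp_rot: [-0.013, 1.0, 0.001, -0.011]
contact_force: [-17.9, 0.6, 8.7]
opening: 0.591
finger_force: 64.1
```

```bash
python3 go.py; python3 - <<'E'
from h import *
t=ctrl.read_camera('top');s=ctrl.read_camera('side');P=np.array([.4785,-.288,.02])
for p in(t,s):
    c=np.round(proj(p,[P])[0]).astype(int);q,st=capmask(p,(c[0]-20,c[1]-22,c[0]+20,c[1]+18),45);print(q,st,hullc(p,P-[0,0,.007]))
for k in('filter_ring','puck','cell','hygrometer','screwdriver','mouse','meter'):
  for d in ctrl.look_for(s,k)[:1]: print(k,round(d['p'],2),toW(s,d['position']).round(3))
E
python3 go.py
```

```text
t 25.8 pos [0.552  0.0117 0.0442] yawY 91.49 tilt z [-0.0217  0.0023 -0.9998] F [-17.9   0.6   8.7] open 0.591 ff 64.1
[429.98717949 255.09615385] [ 11  12  21  19 312] [429.64029111 255.54226204]
[342.52238806 339.53731343] [  9   9  22  22 402] [343.23446889 340.50347282]
filter_ring 0.68 [ 0.546 -0.298  0.024]
cell 0.73 [ 0.451 -0.128  0.035]
screwdriver 0.55 [ 0.543 -0.001  0.04 ]
mouse 0.81 [ 0.629 -0.468  0.025]
meter 0.72 [ 0.42  -0.497  0.034]
t 26.25 pos [0.552  0.0117 0.0442] yawY 91.49 tilt z [-0.0217  0.0024 -0.9998] F [-17.5   0.8  10.5] open 0.591 ff 64.1
```

```bash
python3 -c "
from plant import ctrl
print(ctrl.sign_off())"
```

```text
the job is handed in; nothing more can be done
None
```

I put the cap open side down in the large pocket, pushed the sensor head home against the stop and handed the job in still holding it there (about 17 N push, 64 N grip); the plunger travel is inferred from force and movement, and no verdict came back.

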